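# Clamp the board and hold up the shorting pin

### The job

On the test jig, swing the yellow clamp arm fully closed over the circuit board, until its hook rests around the catch post. Then, with the clamp left closed, gently draw the orange-headed shorting pin straight up in its snug bore by about 30 mm, until the block's top face cuts the middle of the pin's red band, without forcing it sideways or pulling it right out, and finish while still holding it there in the gripper for the no-load reading. Leave the multimeter, phone, tape, spare board and brass nut where they are.

Things in the scene. Friction and masses are not known exactly. Their poses are not given: they have to be found in the camera images.
- jig: test jig fixed to the table: black base plate 220 (x) x 260 (y) x 20 mm, on it a green circuit board (parts up to 44 mm above the table) and, on the right (-y), an aluminium guide block 60 x 60 mm, its top 70 mm above the table. Origin: centre of the underside, on the table; at yaw 0 x points away from the robot, y left, z up. Place and yaw vary.
- bore_mouth (a point): centre of the bore's mouth in the top face of the aluminium guide block, 70 mm above the table. The bore is vertical, 15.5 mm in diameter, 50 mm deep. Axes as the jig's.
- pin: loose shorting pin standing in the bore: steel shank 14 mm across, 64 mm long, then an orange head; 96 mm overall, 0.1 to 0.2 kg. Origin: centre of its foot, z up along the pin. Starts fully down, foot on the bore's floor, free to turn; its yaw varies. A red band 11 to 29 mm from the foot is hidden at first: its upper edge leaves the bore after 21 mm of lift, its lower after 39 mm.
- pin_grip (a point): centre of the pin's orange head, 80 mm above its foot (100 mm above the table at the start). The head is a flat-sided block 28 mm (pin's x) x 16 mm (pin's y) x 32 mm tall, 84 to 116 mm above the table at the start; grip it across y. Axes as the pin's.
- clamp (a joint): angle of the yellow clamp arm about its vertical pivot, rad: 0 is closed (stop; the hook is around the catch post), it grows as the arm swings open, clockwise seen from above, to 1.7. It starts at 0.8 to 1.5 and stays where it is left; pushing the handle takes about 1 N.
- clamp_pivot (a point): the clamp arm's vertical pivot axis, behind the board, at the arm's underside 50 mm above the table. Closed, the arm runs from here along the jig's -x over the board; open, it points towards the jig's +y. The yellow arm is a bar 16 mm wide, 50 to 58 mm above the table, 160 mm long from pivot to tip.
- clamp_handle (a point): the middle height of the gripping zone of the arm's upright red round handle, 105 mm above the table and 110 mm from the pivot axis. The handle is 16 mm in diameter, stands on the arm from 58 to 115 mm above the table and is parallel to the pivot axis.
- catch_post (a point): the fixed steel catch post on the front of the jig, 10 mm in diameter with a 14 mm cap, top 67 mm above the table; this point is on its axis at 65 mm. The hook at the arm's end closes around it.
- multimeter: loose orange multimeter, 190 x 90 x 36 mm, lying on its back; origin at the centre of its underside. A bystander.
- phone: loose white phone with dark screen, 145 x 70 x 9 mm, lying flat; origin at the centre of its underside. A bystander.
- tape: loose cardboard-coloured tape ring, 84 mm outside, 24 mm tall, lying flat; origin at the centre of its underside. A bystander.
- spare_board: loose green circuit board, 60 x 100 mm, 13 mm tall with its parts; origin at the centre of its underside. A bystander.
- nut: loose round brass thumb nut, 18 mm in diameter, 12 mm tall, standing on the jig's base plate in front of the guide block; origin at the centre of its underside. A bystander.
There are look-alikes about, which are no part of the job. There is more than one size of the pin; the job needs the largest.

How it is judged (in metres and radians):
On the way, in this order (a step that is already met when the one before it is completed fails the run):
1. the clamp arm is closed, its hook around the catch post, while the pin is still down (value of joint clamp below 0.06 rad and z of pin in the frame of bore_mouth below -0.044 m), for 0.2 s.
2. the pin is drawn up so that the block's top face cuts its red band (z of pin in the frame of bore_mouth between -0.03 and -0.01 m), for 0.2 s.
At the end, for the whole second after the job is handed in: the clamp is within 0.06 rad of closed; the pin's foot is 10 to 30 mm below the bore's mouth (drawn up 20 to 40 mm), the pin is upright within 0.1 rad, still (under 10 mm/s), gripped by the fingers with over 2 N and pressed against the jig with less than 15 N (all of step 2 and value of joint clamp below 0.06 rad and angle between pin's own z axis and vertical below 0.1 rad and linear speed of pin below 0.01 m/s and contact force between the fingers and pin above 2 N and contact force between pin and jig below 15 N); the arm keeps its last pose, push and grip.
It fails at once if the pin is pulled right out of its bore (z of pin in the frame of bore_mouth above -0.004 m).
It fails at once if the pin is forced against its bore with over 40 N (contact force between pin and jig above 40 N).
It fails at once if the pin is drawn up while the clamp is open (z of pin in the frame of bore_mouth above -0.035 m and value of joint clamp above 0.12 rad).
It fails at once if the multimeter, phone, tape, spare board or nut is moved more than 30 mm (distance of any of multimeter, phone, tape, spare_board, nut from where it was at the start of the episode above 0.03 m).
It also fails if it takes over 54 s, if anything falls off the work surface, if the arm or the gripper's body presses on something with over 40 N, if the wrist force passes 120 N, or if a joint passes its speed limit or range.

### The arm

A 7-joint arm with a two-finger parallel gripper is mounted at the origin on the work surface. World frame = base frame: x ahead of the robot, y to its left, z up, the work surface at z = 0. Lengths are in m, angles in degrees, forces in N, time in s.
With the tool pointing down it reaches from about 0.425 to 0.875 m from the base axis. Payload 4.7 kg.
Tool frame: the origin (TCP) lies at the very end of the fingers, on their centre line; the grasp point (between the pads) lies 19 mm behind it; z points along the fingers, y is the line along which they close (so a half turn about z gives the same grasp; the last joint's range is limited). The gripper opens to 87 mm and grips with 3 to 60 N. Pads are 19 mm wide; open, the fingers measure 117 mm over their backs; the gripper's body (75 mm by 190 mm) begins 51 mm behind the grasp point.
Start: joints at [0.808, 18.392, -4.016, 83.108, 1.295, 78.541, -3.26], TCP at [0.65, -0, 0.223] pointing down, gripper open.
Joint ranges: [-163.93, 163.93], [-17.29, 119.83], [-79.2, 71.16], [3.27, 140.29], [-89.18, 269.18], [5.43, 117.66], [-154.24, 154.24]. Speed limits (degrees/s): [147.25, 147.25, 180, 180, 180, 180, 180].

### API

Orientations are given as [roll, pitch, yaw] about the fixed x, y, z axes, in that order (R = Rz(yaw) Ry(pitch) Rx(roll)).
In Python, from cell import get_obs, eyes, env gives the robot as it stands.
- The arm moves only by the tool servo_tool, never from a script. Its argument "series" is a list that holds one entry, the list of rows, each a list of 7 numbers: the shift along the tool's x, y, z in units of 300 mm (1.0 is 300 mm), then the turn, a rotation vector about the tool's x, y, z in units of pi rad (1.0 is pi rad), then the opening, from 0 (shut) to 1 (fully open). In form: [[[tx, ty, tz, wx, wy, wz, gripper], ...]]. A call has 1 to 12 rows; each row is the pose to reach, as a shift and turn from the pose commanded when the call began, along the tool's axes at that moment, turning the shorter way round; what a row does not reach only later rows make up. A row lasts 1/12 s, in which the tool goes at most 41.7 mm and 7.16 degrees, less where a joint would pass 70% of its speed; a pose out of reach is approached as far as the arm can. A call with a number of a shift or a turn outside -1 to 1 is refused whole. A call with a gripper value outside its range is refused whole. The fingers move at their own pace and stop on an object; "grip_force" is the grip in N (left out, the last holds). Time passes only in rows, so rows that repeat a pose let the fingers close. It gives the time, the measured TCP pose, the force, the opening and the grip force at its end, in the units of the state.
- get_obs(): the state, without advancing time (a new reading comes with each control period).
- eyes.read_camera(name): name is "scene" or "side" or "wrist"; returns a dict with "frame" (384x512x3 uint8, red, green, blue), "depth" (384x512 float32, m along the optical axis (not along the pixel's ray), 0 where there is no reading), "fx", "fy", "cx", "cy" (pixels), "origin" and "rotation" of the camera in the world; the wrist camera has in their place "mount" (4x4, takes a point from camera to tool coordinates, whose origin is the TCP and whose axes are the flange's). Camera axes: x right, y down, z forward; pixel columns grow to the right and rows downward; lengths in m; the calibration is good to about 2 mm. A picture is of the moment at which its call begins: read the wrist's pose just before it.
- env.sign_off(): hands the job in; it is judged then, once.
The state is a dict: "time_s": time; "qpos": joint angles; "joint_velocities": joint speeds; "effort": joint torques, N m; "tool_pos": TCP position; "tool_rot": TCP orientation; "force": force on the tool from outside, world axes, zero at the start; "wrist_torque": the same for the moment, N m; "grip_width": finger opening in m; "grasp_force": force on a finger pad.
Only numpy, scipy, OpenCV 4.12 (cv2) and the standard library are available. Lean on these libraries where they do the work, as an engineer would, in place of code of your own. Each camera call takes 0.05 s, during which the arm holds its last target. There are 200 camera calls.

## Working session

There is one attempt and no reset: what is moved stays moved. The work goes in short steps, Python scripts to look and compute and a tool call to move; the robot and the scene stay as the last step left them, time stands still between calls to the robot, and variables do not carry over. Pictures are saved under pics/ and viewed, at most 10 in all, crops included, and the job is handed in when it is done.

Besides the shell and the picture viewer there is one more tool, called after "Call:" as name(argument=value, ...), one argument or row to a line, values as JSON. servo_tool: Moves the arm, as the interface text tells. Shifts and turns lie within -1 to 1; 1 stands for 300 mm of shift or pi rad of turn. Its arguments: {"type":"object","properties":{"series":{"type":"array"},"grip_force":{"type":"number"}},"required":["series"]}

```bash
ls; mkdir -p pics
cat > h.py <<'E'
from cell import get_obs, eyes, env
import numpy as np, cv2
def cam(n):
    c=eyes.read_camera(n)
    np.savez('%s.npz'%n,**{k:v for k,v in c.items()})
    return c
def pts(c,obs=None):
    h,w=c['depth'].shape
    u,v=np.meshgrid(np.arange(w),np.arange(h)); d=c['depth']
    P=np.stack([(u-c['cx'])/c['fx']*d,(v-c['cy'])/c['fy']*d,d],-1)
    return P@np.array(c['rotation']).T+np.array(c['origin'])
E
python3 - <<'E'
from h import *
ims=[]
for n in ['scene','side']:
    c=cam(n); im=cv2.cvtColor(c['frame'],cv2.COLOR_RGB2BGR)
    print(n,c['origin'],np.array(c['rotation']).round(3).tolist(),c['fx'])
    cv2.imwrite('pics/%s1.png'%n,cv2.resize(im,(768,576)))
o=get_obs();print(o['time_s'],o['tool_pos'],o['tool_rot'],o['grip_width'])
E
```

```text
pics
scene [ 1.55832947 -0.03017282  0.71525913] [-120.702, 0.269, 87.184] 480.05425532190475
side [ 0.34808934 -0.71385436  0.56008299] [-119.964, -0.917, -13.737] 396.245922434779
0.1 [ 6.49513091e-01 -5.89444701e-05  2.21580494e-01] [-1.79902906e+02  5.76829450e-03  9.00007141e+01] 0.08699737812071182
```

View pics/scene1.png

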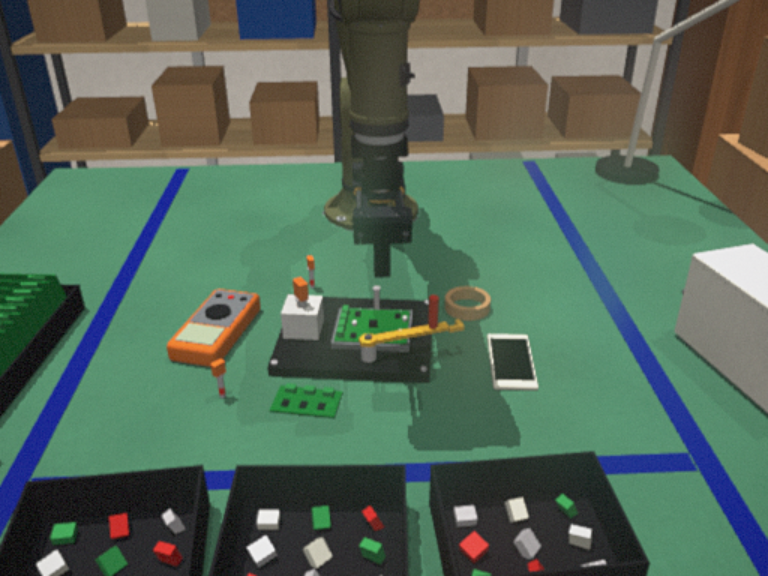

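View pics/side1.png

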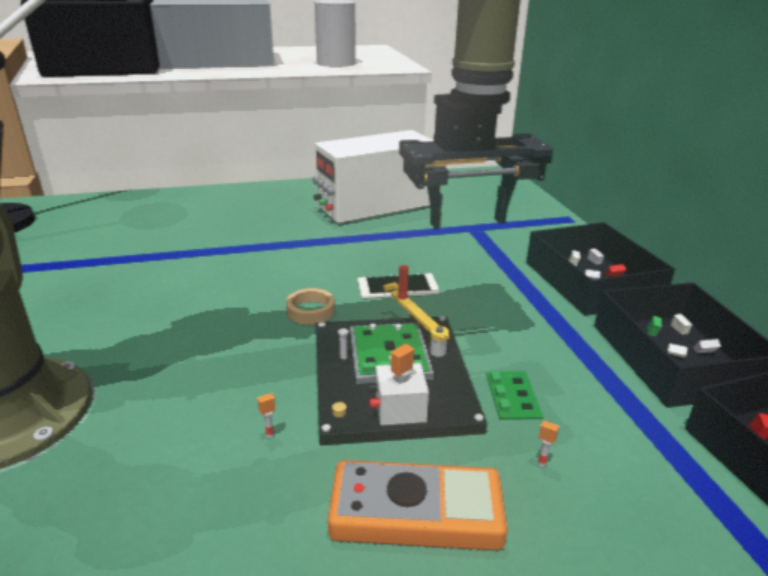

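The scene shows the jig with the yellow arm open: handle at scene px (433,310), pivot at (368,340) and post at (377,295). There are three orange-headed pins. In the side view they are in the guide block at (402,360), loose on the table at (267,405), and loose on the table at (548,432). The one in the block's bore is the biggest and fits the description. I'll measure it and confirm with a crop.

```bash
cat >> h.py <<'E'
from scipy.spatial.transform import Rotation as R
def pts(c,T=None):
    h,w=c['depth'].shape
    u,v=np.meshgrid(np.arange(w),np.arange(h)); d=c['depth']
    P=np.stack([(u-c['cx'])/c['fx']*d,(v-c['cy'])/c['fy']*d,d],-1)
    if T is not None: Q=P@T[:3,:3].T+T[:3,3]
    else: Q=P@R.from_euler('xyz',c['rotation'],degrees=True).as_matrix().T+np.array(c['origin'])
    Q[d<=0]=np.nan
    return Q
def wristT(c,o):
    T=np.eye(4);T[:3,:3]=R.from_euler('xyz',o['tool_rot'],degrees=True).as_matrix();T[:3,3]=o['tool_pos']
    return T@np.array(c['mount'])
def rect(p):
    (x,y),(w,h),a=cv2.minAreaRect((p*1000).astype(np.float32)); return np.round([x,y,w,h,a],1)
def report(c,Q,lab):
    hsv=cv2.cvtColor(c['frame'],cv2.COLOR_RGB2HSV);H,S,V=hsv[...,0].astype(int),hsv[...,1],hsv[...,2]
    z=Q[...,2]; roi=(Q[...,0]>.4)&(Q[...,0]<.9)&(abs(Q[...,1])<.35)
    def comps(m,name,mn=12):
        n,l,st,ce=cv2.connectedComponentsWithStats((m&roi).astype(np.uint8))
        for i in range(1,n):
            if st[i,4]<mn: continue
            p=Q[l==i]; print(lab,name,st[i,4],'px',ce[i].round(),'mean',(p.mean(0)*1000).round(1),'z',(np.percentile(p[:,2],[2,98])*1000).round(),'rect',rect(p[:,:2]))
    comps((S>150)&(H>4)&(H<17)&(z>.075)&(z<.13),'orangehead')
    comps((S>150)&(H>4)&(H<17)&(z>.111)&(z<.125),'orangetop',6)
    comps((S>130)&((H<4)|(H>174))&(z>.06)&(z<.125),'redhandle')
    comps((S>130)&(H>18)&(H<32)&(z>.053)&(z<.066),'yellow')
    comps((S<60)&(z>.066)&(z<.074),'blocktop')
    comps((S<60)&(z>.05)&(z<.07),'greyposts',5)
    comps((V<70)&(z>.012)&(z<.027),'base',100)
E
python3 - <<'E'
from h import *
for n in ['scene','side']:
    c=cam(n);Q=pts(c);report(c,Q,n)
im=cv2.cvtColor(c['frame'],cv2.COLOR_RGB2BGR)[195:325,160:390]
cv2.imwrite('pics/crop1.png',cv2.resize(im,None,fx=3.4,fy=3.4,interpolation=cv2.INTER_CUBIC))
E
```

```text
scene orangehead 109 px [200. 192.] mean [ 529.1 -129.8  105.2] z [ 89. 116.] rect [ 524.3 -130.7   30.8   15.2   28.6]
scene orangehead 47 px [288. 206.] mean [589.4  84.2  96.4] z [ 76. 114.] rect [588.7  83.   14.1  11.4  62.6]
scene orangetop 41 px [200. 188.] mean [ 524.8 -130.4  114.4] z [112. 117.] rect [ 524.3 -130.7   28.3   15.2   28.6]
scene yellow 323 px [272. 222.] mean [597.9  45.3  56.5] z [53. 59.] rect [595.4  51.2  25.9 174.3  14.6]
scene blocktop 277 px [201. 204.] mean [ 528.4 -129.7   68.8] z [66. 72.] rect [ 522.3 -129.9   60.6   65.8   82.3]
scene blocktop 14 px [392. 302.] mean [896.6 251.   68. ] z [66. 70.] rect [896.7 250.5   4.5  12.6   5.5]
scene blocktop 12 px [373. 303.] mean [897.4 214.7  67.9] z [66. 69.] rect [897.7 215.6  14.    4.7  85.7]
scene blocktop 12 px [361. 304.] mean [898.4 192.   68.1] z [67. 70.] rect [897.8 191.4  19.1   3.5  88.8]
scene blocktop 84 px [115. 313.] mean [ 896.8 -267.6   68.5] z [66. 71.] rect [ 8.960e+02 -2.706e+02  7.900e+00  7.560e+01  6.000e-01]
scene blocktop 18 px [162. 311.] mean [ 897.2 -180.9   68.2] z [66. 70.] 
[... 4072 characters left out ...]
1   54.2]
side greyposts 5 px [274. 255.] mean [ 534.9 -138.3   69.5] z [69. 70.] rect [ 535.1 -137.4    8.6    2.7   52.9]
side greyposts 330 px [481. 277.] mean [ 896.4 -273.7   60.2] z [50. 70.] rect [ 897.1 -274.7    6.4   87.2    4.4]
side greyposts 17 px [502. 296.] mean [ 899.2 -322.4   58. ] z [51. 68.] rect [ 899.2 -322.1    7.6    1.5   90. ]
side base 3617 px [260. 261.] mean [518.5 -90.8  20.4] z [14. 23.] rect [533.9 -42.3 260.1 215.   82.7]
side base 133 px [439. 256.] mean [ 897.5 -161.6   19.5] z [12. 27.] rect [ 8.969e+02 -1.563e+02  5.900e+00  7.120e+01  2.000e-01]
side base 272 px [477. 295.] mean [ 896.6 -277.8   19.4] z [12. 27.] rect [ 897.  -280.5    5.1   98.4    4.3]
```

View pics/crop1.png

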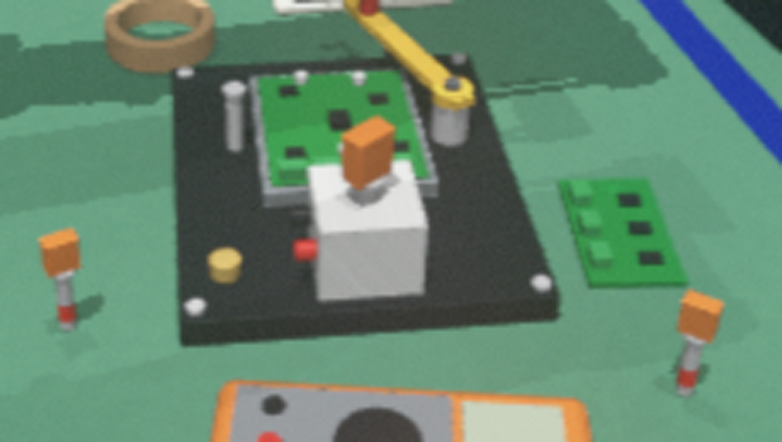

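The crop confirms it: the full-size pin is the one seated in the block. The table pins at crop px (62,280) and (693,343) are smaller look-alikes. The numbers agree with each other:
- **Pivot and post:** pivot (612,-21), post (470,-2).
- **Jig:** yaw about -7.4°.
- **Clamp:** handle about (586,85), angle about 1.2 rad.
- **Pin:** (523.5,-131), head yaw about 29°.

Next I'll plan the approach to the handle.

```bash
cat > p.py <<'E'
from h import *
import json
def rows(cmd,targets):
    """cmd=(x,y,z,yaw) commanded now; targets=[(x,y,z,yaw,grip),..] in mm/deg, tool down"""
    R0=R.from_euler('xyz',[180,0,cmd[3]],degrees=True)
    out=[]
    for x,y,z,w,g in targets:
        d=R0.inv().apply(np.array([x,y,z])-np.array(cmd[:3]))/300
        r=(R0.inv()*R.from_euler('xyz',[180,0,w],degrees=True)).as_rotvec()/np.pi
        out.append([round(float(v),3)+0. for v in [*d,*r]]+[g])
    print(json.dumps(out))
PIV=np.array([612,-21.])
def arc(a,z,r=110,over=0):
    t=np.radians(a); return (PIV[0]+r*np.cos(t),PIV[1]+r*np.sin(t),z,a)
E
python3 - <<'E'
from p import *
rows((650,0,223,90),[(586,85,223,103,1),(586,85,86,103,1)])
E
```

```text
[[0.283, -0.213, 0.0, 0.0, 0.0, -0.072, 1], [0.283, -0.213, 0.457, 0.0, 0.0, -0.072, 1]]
```

Call:
servo_tool(
  series=[
    [[0.283,-0.213,0,0,0,-0.072,1],[0.283,-0.213,0,0,0,-0.072,1],[0.283,-0.213,0,0,0,-0.072,1],[0.283,-0.213,0,0,0,-0.072,1],[0.283,-0.213,0.15,0,0,-0.072,1],[0.283,-0.213,0.25,0,0,-0.072,1],[0.283,-0.213,0.25,0,0,-0.072,1],[0.283,-0.213,0.25,0,0,-0.072,1]],
  ],
  grip_force=6,
)

```text
time_s: 0.87
tool_pos: [0.5848, 0.0841, 0.146]
tool_rot: [-179.7, -0.0, 102.9]
force: [0.4, 0.2, 1.2]
grip_width: 0.0871
grasp_force: 0.0
```

Run:
```python
from h import *
o=get_obs();print(o['time_s'],o['tool_pos'],o['tool_rot'],o['qpos'])
c=cam('wrist');Q=pts(c,wristT(c,o))
hsv=cv2.cvtColor(c['frame'],cv2.COLOR_RGB2HSV);H,S=hsv[...,0].astype(int),hsv[...,1]
for nm,m in [('red',((H<8)|(H>172))&(S>120)&(Q[...,2]>.065)&(Q[...,2]<.125)),('redtop',((H<8)|(H>172))&(S>120)&(Q[...,2]>.11)&(Q[...,2]<.12)),('yel',(H>18)&(H<32)&(S>130)&(Q[...,2]>.05)&(Q[...,2]<.066))]:
    p=Q[m]; print(nm,len(p), (p.mean(0)*1000).round(1) if len(p) else 0, rect(p[:,:2]) if len(p)>5 else 0)
cv2.imwrite('pics/w1.png',cv2.cvtColor(c['frame'],cv2.COLOR_RGB2BGR))
```

```text
0.8667 [0.58482416 0.0840815  0.14604735] [-1.79746176e+02 -3.34793894e-03  1.02921775e+02] [-3.29340485 14.51403661 -8.6997974  97.06443271  2.33153719 68.85157856
  0.35095081]
red 511 [582.9  90.1 104.1] [583.3  87.5  15.3  14.7  28.6]
redtop 304 [583.2  88.  113.2] [583.4  87.5  15.1  14.6   1.6]
yel 836 [583.2  99.3  56.5] [592.3  62.4  21.5 151.3  13.9]
```

View pics/w1.png

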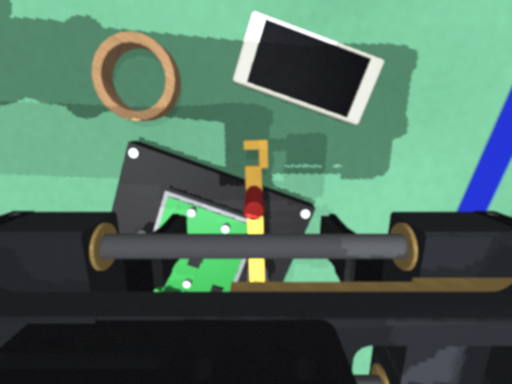

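The wrist view shows the red handle at px (255,203) between the fingers, with its top at (583,87.5). Radius 112 and angle 104.7° agree with the spec. I'll descend and grip it.

Call:
servo_tool(
  series=[
    [[0.007,0.004,0.1,0,0,-0.008,1],[0.007,0.004,0.203,0,0,-0.008,1],[0.007,0.004,0.203,0,0,-0.008,1],[0.007,0.004,0.203,0,0,-0.008,0],[0.007,0.004,0.203,0,0,-0.008,0],[0.007,0.004,0.203,0,0,-0.008,0],[0.007,0.004,0.203,0,0,-0.008,0],[0.007,0.004,0.203,0,0,-0.008,0],[0.007,0.004,0.203,0,0,-0.008,0],[0.007,0.004,0.203,0,0,-0.008,0]],
  ],
  grip_force=6,
)

```text
time_s: 1.75
tool_pos: [0.5871, 0.0872, 0.0872]
tool_rot: [180.0, 0.0, 104.4]
force: [0.7, 0.3, -0.8]
grip_width: 0.0484
grasp_force: 0.0
```

Run:
```python
from p import *
o=get_obs();print(o['time_s'],o['tool_pos'],o['tool_rot'],o['force'],o['grip_width'])
# commanded at (584.6,87.1,87,104.4)
rows((650,0,223,90),[(586.1,84.9,148,103)])
c0=(584.6,87.1,87,104.4)
rows(c0,[(*arc(a,87),0) for a in np.linspace(104.4,139,13)[1:]])
c1=arc(139,87)
rows(c1,[(*arc(a,87),0) for a in np.linspace(139,171,11)[1:]])
```

```text
1.75 [0.58707601 0.08718703 0.0872185 ] [1.79953997e+02 1.03179988e-02 1.04396956e+02] [ 0.69575647  0.34887076 -0.8352897 ] 0.048411355885837046Traceback (most recent call last):
  File "<stdin>", line 4, in <module>
  File "p.py", line 7, in rows
    for x,y,z,w,g in targets:
        ^^^^^^^^^
ValueError: not enough values to unpack (expected 5, got 4)
```

Call:
servo_tool(
  series=[
    [[0,-0.009,0,0,0,0,0],[0,-0.009,0,0,0,0,0],[0,-0.009,0,0,0,0,0],[0,-0.009,0,0,0,0,0],[0,-0.009,0,0,0,0,0],[0,-0.009,0,0,0,0,0],[0,-0.009,0,0,0,0,0],[0,-0.009,0,0,0,0,0],[0,-0.009,0,0,0,0,0],[0,-0.009,0,0,0,0,0],[0,-0.009,0,0,0,0,0]],
  ],
)

```text
time_s: 2.67
tool_pos: [0.5842, 0.0865, 0.0866]
tool_rot: [-180.0, 0.0, 104.4]
force: [-0.4, 0.8, -0.1]
grip_width: 0.0156
grasp_force: 6.0
```

Run:
```python
from p import *
c0=(584.2,86.6,87,104.4)
rows(c0,[(*arc(a,87),0) for a in np.linspace(104.4,139,13)[1:]])
c1=arc(139,87)
rows(c1,[(*arc(a,87),0) for a in np.linspace(139,169,11)[1:]])
```

```text
[[-0.004, -0.018, 0.0, 0.0, 0.0, -0.016, 0], [-0.006, -0.036, 0.0, 0.0, 0.0, -0.032, 0], [-0.008, -0.055, 0.0, 0.0, 0.0, -0.048, 0], [-0.011, -0.073, 0.0, 0.0, 0.0, -0.064, 0], [-0.015, -0.091, 0.0, 0.0, 0.0, -0.08, 0], [-0.02, -0.108, 0.0, 0.0, 0.0, -0.096, 0], [-0.026, -0.126, 0.0, 0.0, 0.0, -0.112, 0], [-0.033, -0.143, 0.0, 0.0, 0.0, -0.128, 0], [-0.041, -0.16, 0.0, 0.0, 0.0, -0.144, 0], [-0.049, -0.176, 0.0, 0.0, 0.0, -0.16, 0], [-0.059, -0.192, 0.0, 0.0, 0.0, -0.176, 0], [-0.069, -0.208, 0.0, 0.0, 0.0, -0.192, 0]]
[[-0.001, -0.019, 0.0, 0.0, 0.0, -0.017, 0], [-0.002, -0.038, 0.0, 0.0, 0.0, -0.033, 0], [-0.005, -0.057, 0.0, 0.0, 0.0, -0.05, 0], [-0.008, -0.076, 0.0, 0.0, 0.0, -0.067, 0], [-0.012, -0.095, 0.0, 0.0, 0.0, -0.083, 0], [-0.018, -0.113, 0.0, 0.0, 0.0, -0.1, 0], [-0.024, -0.131, 0.0, 0.0, 0.0, -0.117, 0], [-0.032, -0.149, 0.0, 0.0, 0.0, -0.133, 0], [-0.04, -0.166, 0.0, 0.0, 0.0, -0.15, 0], [-0.049, -0.183, 0.0, 0.0, 0.0, -0.167, 0]]
```

The handle is gripped (15.6 mm wide, 6 N). Now the first half of the swing.

Call:
servo_tool(
  series=[
    [[-0.004,-0.018,0,0,0,-0.016,0],[-0.006,-0.036,0,0,0,-0.032,0],[-0.008,-0.055,0,0,0,-0.048,0],[-0.011,-0.073,0,0,0,-0.064,0],[-0.015,-0.091,0,0,0,-0.08,0],[-0.02,-0.108,0,0,0,-0.096,0],[-0.026,-0.126,0,0,0,-0.112,0],[-0.033,-0.143,0,0,0,-0.128,0],[-0.041,-0.16,0,0,0,-0.144,0],[-0.049,-0.176,0,0,0,-0.16,0],[-0.059,-0.192,0,0,0,-0.176,0],[-0.069,-0.208,0,0,0,-0.192,0]],
  ],
)

```text
time_s: 3.67
tool_pos: [0.5284, 0.0516, 0.0866]
tool_rot: [180.0, -0.0, 139.1]
force: [-0.9, 1.2, -0.8]
grip_width: 0.0158
grasp_force: 6.0
```

Call:
servo_tool(
  series=[
    [[-0.001,-0.019,0,0,0,-0.017,0],[-0.002,-0.038,0,0,0,-0.033,0],[-0.005,-0.057,0,0,0,-0.05,0],[-0.008,-0.076,0,0,0,-0.067,0],[-0.012,-0.095,0,0,0,-0.083,0],[-0.018,-0.113,0,0,0,-0.1,0],[-0.024,-0.131,0,0,0,-0.117,0],[-0.032,-0.149,0,0,0,-0.133,0],[-0.04,-0.166,0,0,0,-0.15,0],[-0.049,-0.183,0,0,0,-0.167,0],[-0.049,-0.183,0,0,0,-0.167,0]],
  ],
)

```text
time_s: 4.58
tool_pos: [0.5035, -0.0012, 0.0866]
tool_rot: [-180.0, -0.0, 169.0]
force: [-0.4, -1.2, -0.5]
grip_width: 0.0159
grasp_force: 6.0
```

Run:
```python
from p import *
o=get_obs();p=o['tool_pos']*1000;print(o['time_s'],p,o['tool_rot'],o['force'],o['qpos'])
d=p[:2]-PIV;print(np.hypot(*d),np.degrees(np.arctan2(*d[::-1])))
rows(arc(169,87),[(*arc(a,87),0) for a in (170,171,172,173,174,175)])
```

```text
4.5833 [503.47007029  -1.17321937  86.59333777] [-1.79964322e+02 -3.03171397e-02  1.69023894e+02] [-0.43407992 -1.19097148 -0.49269088] [  9.19366607   7.8444873  -12.89040815 112.46533248   2.04716405
  59.93969304  74.41686231]
110.32609334441494 169.64709002815746
[[0.0, -0.006, 0.0, 0.0, 0.0, -0.006, 0], [0.0, -0.013, 0.0, 0.0, 0.0, -0.011, 0], [-0.001, -0.019, 0.0, 0.0, 0.0, -0.017, 0], [-0.001, -0.026, 0.0, 0.0, 0.0, -0.022, 0], [-0.001, -0.032, 0.0, 0.0, 0.0, -0.028, 0], [-0.002, -0.038, 0.0, 0.0, 0.0, -0.033, 0]]
```

Call:
servo_tool(
  series=[
    [[0,-0.006,0,0,0,-0.006,0],[0,-0.013,0,0,0,-0.011,0],[-0.001,-0.019,0,0,0,-0.017,0],[-0.001,-0.026,0,0,0,-0.022,0],[-0.001,-0.026,0,0,0,-0.022,0],[-0.001,-0.026,0,0,0,-0.022,0]],
  ],
)

```text
time_s: 5.08
tool_pos: [0.5027, -0.0066, 0.0866]
tool_rot: [179.9, -0.0, 173.0]
force: [-1.0, 4.9, -1.4]
grip_width: 0.0157
grasp_force: 6.0
```

Contact force has risen at about 172.5°, which suggests the stop. I'll press a touch further to confirm.

Call:
servo_tool(
  series=[
    [[0,-0.005,0,0,0,0,0],[0,-0.008,0,0,0,0,0],[0,-0.008,0,0,0,0,0],[0,-0.008,0,0,0,0,0]],
  ],
)

```text
time_s: 5.42
tool_pos: [0.5028, -0.0068, 0.0866]
tool_rot: [179.8, 0.0, 173.1]
force: [1.1, 8.6, -1.3]
grip_width: 0.0158
grasp_force: 6.0
```

It's at the stop: force rises with no motion. Now release, rise and go over the pin.

Call:
servo_tool(
  series=[
    [[0,0,0,0,0,0,0.6],[0,0,0,0,0,0,0.6],[0,0,0,0,0,0,0.6],[0,0,0,0,0,0,0.6],[0,0,0,0,0,0,0.6],[0,0,0,0,0,0,0.6],[0,0,0,0,0,0,0.6],[0,0,-0.1,0,0,0,0.6],[0,0,-0.2,0,0,0,0.8],[0,0,-0.3,0,0,0,1],[0,0,-0.32,0,0,0,1],[0,0,-0.32,0,0,0,1]],
  ],
)

```text
time_s: 6.42
tool_pos: [0.5044, -0.0104, 0.1855]
tool_rot: [180.0, 0.3, 173.0]
force: [-0.0, -0.5, -0.6]
grip_width: 0.0712
grasp_force: 0.0
```

Run:
```python
from p import *
o=get_obs();print(o['time_s'],o['tool_pos'],o['tool_rot'],o['grip_width'])
c=cam('side');Q=pts(c);hsv=cv2.cvtColor(c['frame'],cv2.COLOR_RGB2HSV);H,S=hsv[...,0].astype(int),hsv[...,1]
m=(H>18)&(H<32)&(S>130)&(Q[...,2]>.053)&(Q[...,2]<.066);p=Q[m];print('yellow',rect(p[:,:2]))
m=(S>150)&(H>4)&(H<17)&(Q[...,2]>.111)&(Q[...,2]<.125);p=Q[m];print('top',rect(p[:,:2]))
im=cv2.cvtColor(c['frame'],cv2.COLOR_RGB2BGR)[180:310,180:350];cv2.imwrite('pics/s2.png',cv2.resize(im,None,fx=4,fy=4,interpolation=cv2.INTER_CUBIC))
rows((502.5,-10,183,173),[(523.5,-131,173,28.8,1)])
```

```text
6.4167 [ 0.50436767 -0.01037619  0.18546534] [179.98923219   0.33031626 172.96580889] 0.07118311594738252
yellow [541.  -10.6  24.8 172.   80.8]
top [518.6 -73.3  28.5 139.7   4.5]
[[-0.119, -0.392, 0.033, 0.0, 0.0, 0.801, 1]]
```

View pics/s2.png

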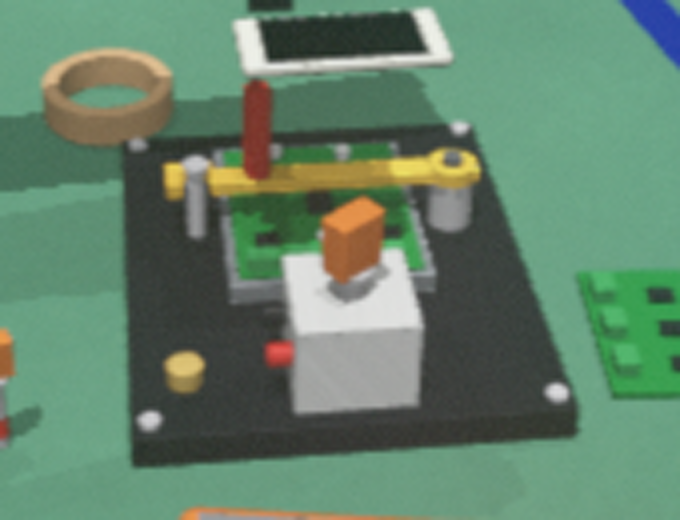

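The clamp is closed with its hook around the post at crop px (195,178). The pin is still down with its head at (352,235). Moving over the pin.

Call:
servo_tool(
  series=[
    [[-0.119,-0.392,0.033,0,0,0.8,1],[-0.119,-0.392,0.033,0,0,0.8,1],[-0.119,-0.392,0.033,0,0,0.8,1],[-0.119,-0.392,0.033,0,0,0.8,1],[-0.119,-0.392,0.033,0,0,0.8,1],[-0.119,-0.392,0.033,0,0,0.8,1],[-0.119,-0.392,0.033,0,0,0.8,1],[-0.119,-0.392,0.033,0,0,0.8,1],[-0.119,-0.392,0.033,0,0,0.8,1],[-0.119,-0.392,0.033,0,0,0.8,1],[-0.119,-0.392,0.033,0,0,0.8,1],[-0.119,-0.392,0.033,0,0,0.8,1]],
  ],
)

```text
time_s: 7.47
tool_pos: [0.5221, -0.1311, 0.1703]
tool_rot: [-179.8, -0.0, 86.7]
force: [-0.0, -0.4, 0.3]
grip_width: 0.0869
grasp_force: 0.0
```

Run:
```python
from p import *
o=get_obs();print(o['time_s'],o['tool_pos'],o['tool_rot'],o['qpos'])
```

```text
7.4667 [ 0.52213846 -0.13111931  0.17031974] [-1.79776691e+02 -2.13740758e-02  8.66773831e+01] [ 13.2177036    7.02974694  -2.10777827 102.88479653   0.28361888
  70.31453339   7.70661432]
```

Call:
servo_tool(
  series=[
    [[0,0,0,0,0,0.323,1],[0,0,0,0,0,0.323,1],[0,0,0,0,0,0.323,1],[0,0,0,0,0,0.323,1],[0,0,0,0,0,0.323,1],[0,0,0,0,0,0.323,1],[0,0,0,0,0,0.323,1],[0,0,0,0,0,0.323,1],[0,0,0,0,0,0.323,1],[0,0,0,0,0,0.323,1],[0,0,0,0,0,0.323,1]],
  ],
)

```text
time_s: 8.38
tool_pos: [0.5229, -0.1312, 0.1716]
tool_rot: [-179.9, 0.1, 29.1]
force: [-0.1, -0.7, -0.8]
grip_width: 0.0872
grasp_force: 0.0
```

Run:
```python
from p import *
o=get_obs();print(o['time_s'],o['tool_pos'],o['tool_rot'],o['qpos'],o['force'])
for n in ('wrist','side','scene'):
    c=cam(n);Q=pts(c,wristT(c,o) if n=='wrist' else None);hsv=cv2.cvtColor(c['frame'],cv2.COLOR_RGB2HSV);H,S=hsv[...,0].astype(int),hsv[...,1]
    near=np.hypot(Q[...,0]-.523,Q[...,1]+.131)<.03
    m=near&(S>150)&(H>4)&(H<17)&(Q[...,2]>.11)&(Q[...,2]<.12);p=Q[m]
    if len(p)>5: print(n,len(p),p.mean(0)*1000,rect(p[:,:2]))
    if n=='wrist': cv2.imwrite('pics/w2.png',cv2.cvtColor(c['frame'],cv2.COLOR_RGB2BGR))
```

```text
8.3833 [ 0.52289007 -0.13118482  0.17161418] [-1.79936726e+02  8.89810181e-02  2.90725928e+01] [ 10.17282201   6.8821689    1.16583314 102.90105494  -0.1382701
  70.32701122 -49.55039405] [-0.08197332 -0.69498993 -0.80339968]
wrist 220 [ 528.41551158 -124.63849207  114.30612554] [ 523.6 -128.2   25.2   12.9   28.8]
side 99 [ 521.82875362 -133.21326983  115.39762263] [ 522.8 -131.7   25.    16.8   26.1]
scene 42 [ 526.00225709 -129.97741935  114.23217418] [ 524.9 -130.5   30.    13.3   25.8]
```

View pics/w2.png

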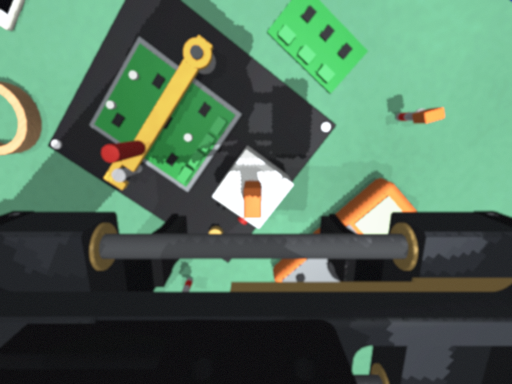

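The wrist view shows the orange head at px (252,200), its long side square to the closing direction and centred between the fingers. Centre estimates agree at about (523.7,-130.7). Descending 90 mm and closing.

Call:
servo_tool(
  series=[
    [[0.003,0,0.1,0,0,0,1],[0.003,0,0.2,0,0,0,1],[0.003,0,0.26,0,0,0,1],[0.003,0,0.3,0,0,0,1],[0.003,0,0.3,0,0,0,1],[0.003,0,0.3,0,0,0,0.4],[0.003,0,0.3,0,0,0,0.3],[0.003,0,0.3,0,0,0,0.3],[0.003,0,0.3,0,0,0,0.3],[0.003,0,0.3,0,0,0,0.3],[0.003,0,0.3,0,0,0,0.3]],
  ],
  grip_force=8,
)

```text
time_s: 9.45
tool_pos: [0.5247, -0.131, 0.0834]
tool_rot: [180.0, -0.1, 28.9]
force: [0.5, 0.0, 0.1]
grip_width: 0.0551
grasp_force: 0.0
```

Call:
servo_tool(
  series=[
    [[0,0,0,0,0,0,0.24],[0,0,0,0,0,0,0.2],[0,0,0,0,0,0,0.16],[0,0,0,0,0,0,0.12],[0,0,0,0,0,0,0.1],[0,0,0,0,0,0,0.1],[0,0,0,0,0,0,0.1],[0,0,0,0,0,0,0.1]],
  ],
  grip_force=8,
)

```text
time_s: 10.12
tool_pos: [0.5242, -0.1305, 0.0827]
tool_rot: [-180.0, 0.0, 28.9]
force: [-0.9, 0.0, 0.7]
grip_width: 0.016
grasp_force: 8.0
```

Gripped at 16.0 mm with almost no side force. Drawing slowly upward.

Call:
servo_tool(
  series=[
    [[0,0,0,0,0,0,0.05],[0,0,-0.005,0,0,0,0.05],[0,0,-0.01,0,0,0,0.05],[0,0,-0.015,0,0,0,0.05],[0,0,-0.02,0,0,0,0.05],[0,0,-0.025,0,0,0,0.05],[0,0,-0.03,0,0,0,0.05],[0,0,-0.03,0,0,0,0.05]],
  ],
  grip_force=12,
)

```text
time_s: 10.78
tool_pos: [0.5243, -0.1307, 0.092]
tool_rot: [-180.0, -0.0, 28.9]
force: [-0.5, 1.7, -0.2]
grip_width: 0.0158
grasp_force: 11.9
```

Call:
servo_tool(
  series=[
    [[0,0,-0.006,0,0,0,0.05],[0,0,-0.012,0,0,0,0.05],[0,0,-0.018,0,0,0,0.05],[0,0,-0.024,0,0,0,0.05],[0,0,-0.03,0,0,0,0.05],[0,0,-0.036,0,0,0,0.05],[0,0,-0.042,0,0,0,0.05],[0,0,-0.048,0,0,0,0.05],[0,0,-0.054,0,0,0,0.05],[0,0,-0.06,0,0,0,0.05],[0,0,-0.068,0,0,0,0.05],[0,0,-0.068,0,0,0,0.05]],
  ],
)

```text
time_s: 11.78
tool_pos: [0.5245, -0.1309, 0.1128]
tool_rot: [180.0, -0.0, 28.9]
force: [-1.5, 0.4, -0.6]
grip_width: 0.0155
grasp_force: 11.9
```

Run:
```python
from p import *
o=get_obs();print(o['time_s'],o['tool_pos'],o['tool_rot'],o['force'],o['wrist_torque'],o['grip_width'])
c=cam('side')
im=cv2.cvtColor(c['frame'],cv2.COLOR_RGB2BGR)[180:300,200:340];cv2.imwrite('pics/s3.png',cv2.resize(im,None,fx=4.8,fy=4.8,interpolation=cv2.INTER_CUBIC))
```

```text
11.7833 [ 0.52449432 -0.1309239   0.11275997] [ 1.79980422e+02 -2.26016888e-02  2.88914381e+01] [-1.54667294  0.42423679 -0.57939566] [ 0.41153457  0.36883284 -0.02239014] 0.015514745832730206
```

View pics/s3.png

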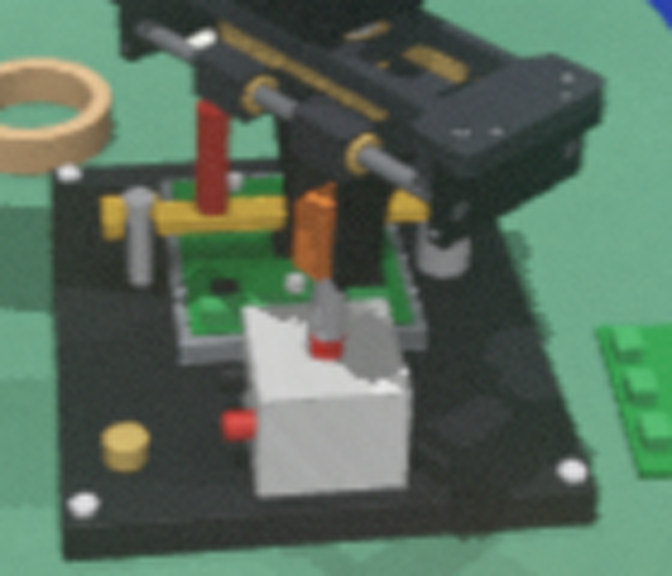

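The red band shows above the block's top face at crop px (325,345), with about half its height visible. The clamp is still closed, with its hook at the post (138,215), and the nut hasn't moved. I'll let it settle, then hand in.

Call:
servo_tool(
  series=[
    [[0,0,0,0,0,0,0.05],[0,0,0,0,0,0,0.05],[0,0,0,0,0,0,0.05],[0,0,0,0,0,0,0.05],[0,0,0,0,0,0,0.05],[0,0,0,0,0,0,0.05]],
  ],
)

```text
time_s: 12.33
tool_pos: [0.5244, -0.1309, 0.1122]
tool_rot: [180.0, -0.0, 28.9]
force: [-0.2, 1.5, 0.1]
grip_width: 0.0158
grasp_force: 11.9
```

```bash
python3 -c "
from cell import *
o=get_obs();print(o['tool_pos'],o['force'],o['grasp_force']);print(env.sign_off())"
```

```text
[ 0.52440873 -0.13087996  0.11218427] [-0.19570603  1.47883521  0.0561666 ] 11.927567655220628
the job is handed in; nothing more can be done
None
```

I closed the clamp with its hook around the catch post, drew the pin up about 29.5 mm so the block's top face cuts its red band, and handed in at about 12.3 s with the pin held at 12 N; the sign-off returned no verdict.

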